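Shut the watch winder and tap in its program

TASK

Start the watch winder on the tray: with a fingertip, gently push its swing front fully shut, then lightly press the keys on its top one after another, first the round key, then the long bar key, then the small square key, each all the way down so that it stays down. Do not press a key out of turn, do not pick anything up, and leave the ring box, bottles and other things where they stand.

Things in the scene. Friction and masses are not known exactly. Their poses are not given: they have to be found in the camera images.
- winder: black plastic watch winder box fixed on the steel tray: 150 mm deep (its x), 200 mm wide (its y), 130 mm tall; origin at the centre of its underside, z up. Its front, with the door, faces its own +x, which points roughly away from the robot. Three keys and, behind them, a ring box stand on its top
- winder_door (a joint): angle of the winder's swing front, rad: 0 shut, found ajar at 0.28 to 0.45. Black frame with clear pane, 200 wide, 128 high, 12 mm thick; no latch, light friction (0.05 N m) keeps it where left. Vertical hinge at x = +75, y = -100 mm in the box's frame, in the plane of the door's inner face; the free edge, at the box's +y side, swings out to the box's +x
- door_spot (a point): a point on the door's outer face, 40 mm in from the free edge (160 mm from the hinge), 25 mm below the door's top edge (the door's top edge is 1 mm below the box's top); x axis points out of the door, y towards its free edge
- round_mount: flat mount of the round key, 34 mm across, flush on the winder's top and fixed; origin at the key's centre on the box's top. The three keys stand in a row across the front part of the top, at x = +35 mm and y = -60, 0 or +60 mm in the box's frame; which key has which place varies
- round_top (a point): centre of the top face of the round key, 34 mm across, bare aluminium, on top of the winder; the face stands 14 mm above the box's top when up and 6 mm when fully down and let go; it moves down with the key, and is sprung on it (gives 0.4 mm per N, at most 4 mm, and comes back); axes as the box's
- round_key (a joint): how far the round key is pressed, in m: 0 up, 0.008 fully down on a hard stop. It takes about 2 N to move slowly (40 N s/m more with speed) and stays where it is left (no spring)
- bar_mount: flat mount of the long narrow bar-shaped key, 54 mm (front to back) x 16 mm, flush on the winder's top and fixed; origin at the key's centre on the box's top. The three keys stand in a row across the front part of the top, at x = +35 mm and y = -60, 0 or +60 mm in the box's frame; which key has which place varies
- bar_top (a point): centre of the top face of the long narrow bar-shaped key, 54 mm (front to back) x 16 mm, bare aluminium, on top of the winder; the face stands 14 mm above the box's top when up and 6 mm when fully down and let go; it moves down with the key, and is sprung on it (gives 0.4 mm per N, at most 4 mm, and comes back); axes as the box's
- bar_key (a joint): how far the bar key is pressed, in m: 0 up, 0.008 fully down on a hard stop. It takes about 2 N to move slowly (40 N s/m more with speed) and stays where it is left (no spring)
- square_mount: flat mount of the small square key, 18 x 18 mm, flush on the winder's top and fixed; origin at the key's centre on the box's top. The three keys stand in a row across the front part of the top, at x = +35 mm and y = -60, 0 or +60 mm in the box's frame; which key has which place varies
- square_top (a point): centre of the top face of the small square key, 18 x 18 mm, bare aluminium, on top of the winder; the face stands 14 mm above the box's top when up and 6 mm when fully down and let go; it moves down with the key, and is sprung on it (gives 0.4 mm per N, at most 4 mm, and comes back); axes as the box's
- square_key (a joint): how far the square key is pressed, in m: 0 up, 0.008 fully down on a hard stop. It takes about 2 N to move slowly (40 N s/m more with speed) and stays where it is left (no spring)
- ring_box: small cloth-covered ring box, 44 x 44 x 34 mm, loose on the rear part of the winder's top; origin at the centre of its underside; to be left alone
- pyramid_bottle: frosted pyramid-shaped scent bottle with steel cap, about 65 mm square at the foot, 104 mm tall, loose on the tray; origin at the centre of its underside; to be left alone
- rollon_vial: glass roll-on vial with metal cap, 26 mm across, 72 mm tall, loose on the tray; origin at the centre of its underside; to be left alone
- ring_cone: sky-blue ceramic ring cone, 60 mm across the foot, 77 mm tall, loose on the tray; origin at the centre of its underside; to be left alone
- cream_jar: white cream jar, 60 mm across, 45 mm tall, loose on the dresser right of the tray; origin at the centre of its underside; to be left alone
- hairbrush: hairbrush, 200 mm long, lying loose on the dresser left of the tray; origin at about mid-length; to be left alone
- lotion: white lotion bottle, 50 mm across, 130 mm tall, loose on the dresser beyond the tray; origin at the centre of its underside; to be left alone

How it is judged (in metres and radians):
On the way, in this order (a step that is already met when the one before it is completed fails the run):
1. the winder's front is pushed shut (value of joint winder_door below 0.04 rad), for 0.2 s.
2. the round key is down (value of joint winder_door below 0.04 rad and value of joint round_key above 0.005 m), for 0.1 s.
3. the bar key is down (value of joint winder_door below 0.04 rad and value of joint bar_key above 0.005 m), for 0.1 s.
4. the square key is down (value of joint winder_door below 0.04 rad and value of joint square_key above 0.005 m), for 0.1 s.
At the end, for the whole second after the job is handed in: The winder's front is shut (under 0.04 rad) and still, all three keys are down by more than 5 of their 8 mm, and every bystander is within 15 mm of where it stood (all of step 4 and value of joint each of round_key, bar_key above 0.005 m and velocity of joint winder_door below 0.02 rad/s and distance of each of ring_box, pyramid_bottle, rollon_vial, ring_cone, cream_jar, hairbrush, lotion from where it was at the start of the episode below 0.015 m); the robot touches nothing.
It fails at once if a key is pressed while the door is still open (value of joint any of round_key, bar_key, square_key above 0.002 m and value of joint winder_door above 0.06 rad).
It fails at once if a key is pressed out of turn: the bar key before the round key is down, or the square key before the bar key is down ((value of joint bar_key above 0.002 m and value of joint round_key below 0.004 m) or (value of joint square_key above 0.002 m and value of joint bar_key below 0.004 m)).
It fails at once if a key is pressed harder than 25 N (contact force between any of the fingers, the arm and round_mount above 25 N or contact force between any of the fingers, the arm and bar_mount above 25 N or contact force between any of the fingers, the arm and square_mount above 25 N).
It fails at once if the winder or its door is pushed harder than 30 N (contact force between any of the fingers, the arm and winder above 30 N).
It fails at once if a bystander is lifted, carried or shoved by more than 15 mm, or tipped (distance of any of ring_box, pyramid_bottle, rollon_vial, ring_cone, cream_jar, hairbrush, lotion from where it was at the start of the episode above 0.015 m or angle between any of ring_box, pyramid_bottle, rollon_vial, ring_cone, cream_jar, hairbrush, lotion's own z axis and vertical above 0.35 rad).
It also fails if it takes over 61 s, if anything falls off the work surface, if the arm or the gripper's body presses on something with over 40 N, if the wrist force passes 120 N, or if a joint passes its speed limit or range.

ROBOT

A 7-joint arm with a two-finger parallel gripper is mounted at the origin on the work surface. World frame = base frame: x ahead of the robot, y to its left, z up, the work surface at z = 0. Lengths are in m, angles in degrees, forces in N, time in s.
With the tool pointing down it reaches from about 0.425 to 0.875 m from the base axis. Payload 4.7 kg.
Tool frame: the origin (TCP) lies at the very end of the fingers, on their centre line; the grasp point (between the pads) lies 19 mm behind it; z points along the fingers, y is the line along which they close (so a half turn about z gives the same grasp; the last joint's range is limited). The gripper opens to 87 mm and grips with 3 to 60 N. Pads are 19 mm wide; open, the fingers measure 117 mm over their backs; the gripper's body (75 mm by 190 mm) begins 51 mm behind the grasp point.
Start: joints at [64.177, 18.392, -4.016, 83.108, 1.295, 78.541, -3.26], TCP at [0.291, -0.581, 0.223] pointing down, gripper open.
Joint ranges: [-163.93, 163.93], [-17.29, 119.83], [-79.2, 71.16], [3.27, 140.29], [-89.18, 269.18], [5.43, 117.66], [-154.24, 154.24]. Speed limits (degrees/s): [147.25, 147.25, 180, 180, 180, 180, 180].

INTERFACE

Orientations are given as [roll, pitch, yaw] about the fixed x, y, z axes, in that order (R = Rz(yaw) Ry(pitch) Rx(roll)).
In Python, from cell import get_obs, cams, ticket, finder gives the robot as it stands.
- The arm moves only by the shell command python3 -m creep 'ROWS' [FORCE]. ROWS is text: rows parted by semicolons, each of 5 numbers parted by spaces: the shift along the world's x, y, z in m, then the turn about the world's z in degrees, then the finger opening in m, from 0 to 0.087. A call has 1 to 8 rows; each row shifts and turns the commanded pose from where the row before left it; what a row does not reach is not made up. A row lasts 1/8 s, in which the tool goes at most 62.5 mm and 10.7 degrees, less where a joint would pass 70% of its speed; a pose out of reach is approached as far as the arm can. A call with a gripper value outside its range is refused whole. The fingers move at their own pace and stop on an object; FORCE is the grip in N (left out, the last holds). Time passes only in rows, so rows that do not move let the fingers close. It gives the time, the measured TCP pose, the force, the opening and the grip force at its end, in the units of the state.
- get_obs(): the state, without advancing time (a new reading comes with each control period).
- cams.read_camera(name): name is "scene" or "top"; returns the picture (420x560x3 uint8, red, green, blue); there is no depth.
- cams.calibration(name): a dict with "fx", "fy", "cx", "cy" (pixels), "k1" (the pictures are not rectified: a ray, as slopes to the right and down, at radius r is drawn at 1 + k1 r^2 times it, then the intrinsics apply), "extrinsics" (4x4, takes a point from world to camera coordinates). Camera axes: x right, y down, z forward; pixel columns grow to the right and rows downward; lengths in m; the calibration is good to about 2 mm. A picture is of the moment at which its call begins. calibration takes no time and is no camera call.
- ticket.sign_off(): hands the job in; it is judged then, once.
Trained networks look in the newest picture that a camera, given by its name, has taken for a name from the list of things; names that differ only in an ending like _2 or _b are one class to them, and where a whole thing is asked for, a point or a joint stands for the part that bears it (a point fixed in the world has none). Each returns a list of dicts, best first, with "p" (0 to 1); they miss things now and then, are a little off and sometimes report something else, mostly with a low value. They report only what shows in the picture. A call takes as long as a camera call.
- finder.masks_of(name, camera): "mask" (420x560 bool, what is visible of it) and "xy" ([column, row] in pixels, amid what is visible of it).
- finder.tip_of(name, camera): "xy" ([column, row] in pixels: a listed point, or the origin of a listed thing).
The state is a dict: "time_s": time; "qpos": joint angles; "joint_velocities": joint speeds; "effort": joint torques, N m; "tool_pos": TCP position; "tool_rot": TCP orientation; "force": force on the tool from outside, world axes, zero at the start; "wrist_torque": the same for the moment, N m; "grip_width": finger opening in m; "grasp_force": force on a finger pad.
Only numpy, scipy, OpenCV 4.12 (cv2) and the standard library are available. Lean on these libraries where they do the work, as an engineer would, in place of code of your own. Each camera call takes 0.05 s, during which the arm holds its last target. There are 200 camera calls.

## Working session

There is one attempt and no reset: what is moved stays moved. The work goes in short steps, Python scripts to look and compute and a shell command to move; the robot and the scene stay as the last step left them, time stands still between calls to the robot, and variables do not carry over. Pictures are saved under pics/ and viewed, at most 10 in all, crops included, and the job is handed in when it is done.

```bash
mkdir -p pics; ls; cat > h.py <<'E'
import numpy as np, cv2
from cell import get_obs, cams, ticket, finder
def cal(n):
    c=cams.calibration(n); return c,np.array(c["extrinsics"])
def ray(n,uv):
    c,E=cal(n); d=np.array([(uv[0]-c["cx"])/c["fx"],(uv[1]-c["cy"])/c["fy"]]); s=d.copy()
    for _ in range(20): s=d/(1+c["k1"]*(s@s))
    R,t=E[:3,:3],E[:3,3]; return -R.T@t, R.T@np.array([s[0],s[1],1])
def proj(n,P):
    c,E=cal(n); p=E[:3,:3]@np.asarray(P,float)+E[:3,3]; s=p[:2]/p[2]; s=s*(1+c["k1"]*(s@s))
    return np.array([s[0]*c["fx"]+c["cx"],s[1]*c["fy"]+c["cy"]])
def tri(obs):
    A=np.zeros((3,3));b=np.zeros(3);L=[]
    for n,uv in obs:
        o,d=ray(n,uv); d=d/np.linalg.norm(d); M=np.eye(3)-np.outer(d,d); A+=M;b+=M@o;L.append((o,M))
    P=np.linalg.solve(A,b); return P,max(np.linalg.norm(M@(P-o)) for o,M in L)
def onz(n,uv,z):
    o,d=ray(n,uv); return o+d*(z-o[2])/d[2]
def shot(n,f):
    im=cams.read_camera(n); cv2.imwrite("pics/"+f,im[:,:,::-1]); return im
E
python3 - <<'E'
from h import *
np.set_printoptions(precision=4,suppress=True)
for c in("scene","top"):
    shot(c,c+"0.png"); print(c,ray(c,[280,210]))
names="winder door_spot round_mount round_top bar_mount bar_top square_mount square_top ring_box pyramid_bottle rollon_vial ring_cone cream_jar hairbrush lotion".split()
for n in names:
    o=[]
    for c in("scene","top"):
        r=finder.tip_of(n,c)
        print(n,c,[(np.round(x["xy"],1).tolist(),round(x["p"],2)) for x in r[:2]])
        if r:o.append((c,r[0]["xy"]))
    if len(o)==2: print("   ",*tri(o))
print(get_obs()["time_s"],get_obs()["force"])
E
```

```text
pics
scene (array([1.1764, 0.5764, 0.6635]), array([-0.5834, -0.5874, -0.5611]))
top (array([0.5235, 0.0093, 1.2797]), array([ 0.1018, -0.024 , -0.9946]))
winder scene [([265.1, 205.2], 0.84), ([277.3, 177.2], 0.48)]
winder top [([332.5, 266.9], 0.69)]
    [ 0.494  -0.169  -0.0027] 0.003974909458515386
door_spot scene [([246.8, 199.5], 0.83)]
door_spot top [([311.3, 220.9], 0.7)]
    [ 0.6171 -0.1028  0.104 ] 0.00434965465925648
round_mount scene [([275.5, 178.3], 0.61)]
round_mount top [([314.7, 259.0], 0.58)]
    [ 0.5155 -0.1041  0.1254] 0.00029098007255096126
round_top scene [([274.9, 174.5], 0.53)]
round_top top [([315.2, 258.9], 0.49)]
    [ 0.5162 -0.1046  0.1373] 0.000848570991491358
bar_mount scene [([240.8, 165.8], 0.56)]
bar_mount top [([359.2, 251.4], 0.75)]
    [ 0.5351 -0.2202  0.1289] 0.00413139098360995
bar_top scene [([242.1, 159.2], 0.5)]
bar_top top [([361.9, 249.0], 0.53)]
    [ 0.5367 -0.2188  0.1517] 0.0013966016956821813
square_mount scene []
square_mount top [([338.2, 250.1], 0.59)]
square_top scene [([255.8, 165.5], 0.43), ([367.2, 249.4], 0.24)]
square_top t
[... 446 characters left out ...]
al top [([210.7, 276.8], 0.49)]
    [0.4707 0.1756 0.0018] 0.0003184873865730959
ring_cone scene [([328.9, 237.2], 0.8), ([242.3, 161.1], 0.5)]
ring_cone top [([252.8, 266.9], 0.77)]
    [ 0.4917  0.0633 -0.0013] 0.006850443583499352
cream_jar scene [([205.3, 179.8], 0.81)]
cream_jar top [([430.5, 250.8], 0.81)]
    [ 0.526  -0.4458 -0.0084] 0.005826960009656876
hairbrush scene [([473.0, 295.3], 0.71)]
hairbrush top [([116.0, 294.4], 0.64)]
    [ 0.4262  0.4419 -0.004 ] 0.0012246545264297634
lotion scene [([212.2, 281.8], 0.71), ([312.8, 269.4], 0.34)]
lotion top [([279.9, 154.2], 0.91), ([337.1, 250.2], 0.72)]
    [ 0.8131 -0.0229  0.001 ] 0.0023816658384031904
1.6 [ 0.6088  0.9757 -0.0423]
```

View pics/scene0.png

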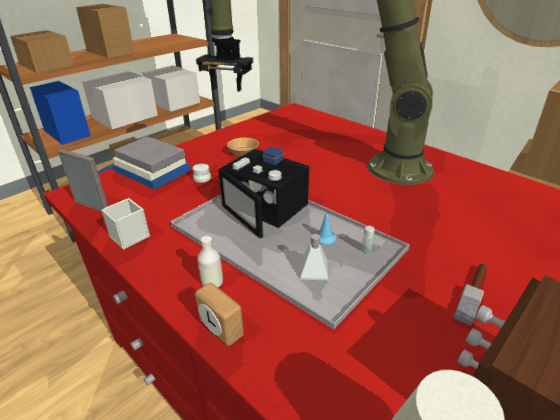

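View pics/top0.png

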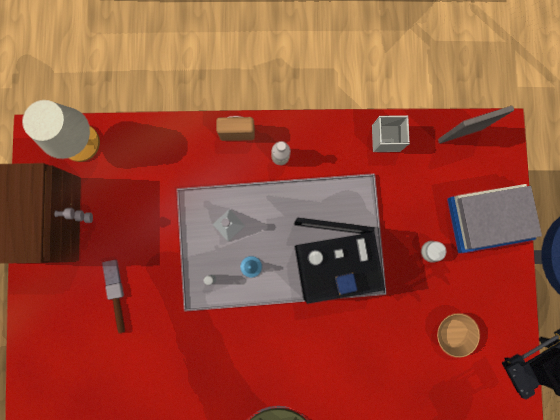

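The scene picture shows the winder at about (265,205) with its door ajar. The top picture shows the round key at (315,258), square at (339,254) and bar at (361,250), so round is at +y, square in the middle and bar at -y. The finder's square_top hit at (227,226) is the pyramid bottle. Next I'll fit the box pose from both views.

```bash
cat > fit.py <<'E'
from h import *
from scipy.optimize import least_squares
np.set_printoptions(precision=4,suppress=True)
def mc(n,c,near):
    best=None
    for r in finder.masks_of(n,c):
        if np.hypot(*(np.array(r["xy"])-near))<12: best=r;break
    if not best: return None
    v,u=np.nonzero(best["mask"]); return np.array([u.mean(),v.mean(),len(u)])
ims={c:shot(c,c+"1.png") for c in("scene","top")}
near={"scene":{"round_top":(275,175),"square_top":(256,168),"bar_top":(242,162)},"top":{"round_top":(315,258),"square_top":(339,254),"bar_top":(361,250)}}
loc={"round_top":60,"square_top":0,"bar_top":-60}
obs=[]
for c in near:
    g=ims[c].astype(int).min(2)
    for n,p in near[c].items():
        m=mc(n,c,p)
        # bright blob centroid (top+sides: centre about 7 mm above box top)
        w=np.zeros(g.shape,np.uint8); x,y=map(int,p); w[y-14:y+15,x-11:x+12]=(g[y-14:y+15,x-11:x+12]>110)
        k,L,S,C=cv2.connectedComponentsWithStats(w)
        i=1+np.argmin([np.hypot(*(C[j]-p))-(0.05*S[j,4]) for j in range(1,k)]) if k>1 else 0
        print(c,n,"net",m,"blob",C[i],S[i,4] )
        t=[r["xy"] for r in finder.tip_of(n,c) if np.hypot(*(np.array(r["xy"])-p))<12]
        print("    tip",t[:1])
        obs.append((c,n,C[i],9 if c=="scene" else 12))
def pt(q,l):
    a=q[3]; x,y,z=np.array(l)/1000; return np.array([q[0]+np.cos(a)*x-np.sin(a)*y,q[1]+np.sin(a)*x+np.cos(a)*y,q[2]+z])
def res(q): return np.concatenate([proj(c,pt(q,(35,loc[n],h)))-uv for c,n,uv,h in obs])
s=least_squares(res,[.49,-.17,.13,.17],loss="soft_l1"); q=s.x
print("x,y,ztop,yaw",q,np.degrees(q[3]),"res",res(q))
for n,l in loc.items(): print(n,pt(q,(35,l,14)))
np.save("q.npy",q)
# overlay
im=cv2.resize(ims["top"][190:330,260:420],None,fx=5,fy=5,interpolation=cv2.INTER_CUBIC)[:,:,::-1].copy()
for a,b in [((75,-100),(75,100)),((75,100),(-75,100)),((-75,100),(-75,-100)),((-75,-100),(75,-100))]:
    A,B=[((proj("top",pt(q,(*k,0)))-[260,190]+.5)*5).astype(int) for k in(a,b)]; cv2.line(im,tuple(map(int,A)),tuple(map(int,B)),(0,255,0),1)
for th in(.28,.36,.45):
    h=np.array([75,-100]); f=h+200*np.array([np.sin(th),np.cos(th)])
    A,B=[((proj("top",pt(q,(*k,-1)))-[260,190]+.5)*5).astype(int) for k in(h,f)]; cv2.line(im,tuple(map(int,A)),tuple(map(int,B)),(0,255,255),1)
cv2.imwrite("pics/ov1.png",cv2.resize(im,(800,700))[:600])
E
python3 fit.py
```

```text
scene round_top net None blob [274.6038 174.783 ] 106
    tip [[276.0, 170.9]]
scene square_top net [256.9429 168.5714  35.    ] blob [257.2642 168.6981] 53
    tip [[257.2, 164.8]]
scene bar_top net [239.947  163.5985 132.    ] blob [240.9474 163.0439] 114
    tip [[244.3, 160.7]]
top round_top net [314.7083 257.625  120.    ] blob [315.2115 257.3077] 156
    tip [[312.9, 258.2]]
top square_top net None blob [338.5536 253.3036] 56
    tip [[340.2, 254.1]]
top bar_top net None blob [361.906  249.3087] 149
    tip [[361.9, 250.3]]
x,y,ztop,yaw [ 0.4938 -0.168   0.1293  0.1476] 8.458748022017025 res [ 0.0017 -0.0121  0.0868  0.0438  0.0553 -0.0073 -0.0994  0.0035  0.0772
 -0.0311  0.1147 -0.0643]
round_top [ 0.5196 -0.1035  0.1433]
square_top [ 0.5284 -0.1628  0.1433]
bar_top [ 0.5373 -0.2222  0.1433]
```

View pics/ov1.png

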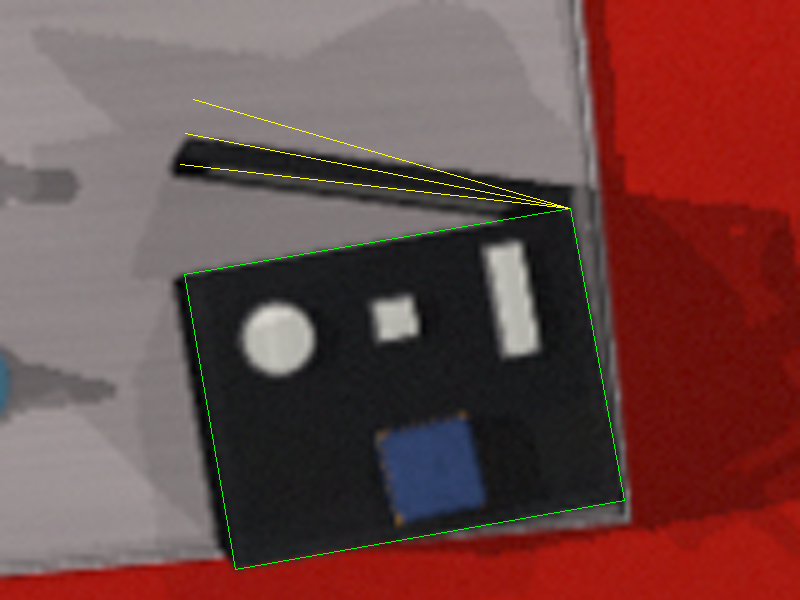

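The fit residuals are below 0.12 px and the box top comes out at z=0.129. The overlay matches the box outline, and the door stands at about 0.29 rad. Now I'll close the fingers and head for the far side of the door.

```bash
python3 -c "
from h import *
o=get_obs();print(o['time_s'],o['tool_pos'],o['tool_rot'],o['grip_width'])"
python3 -m creep '0 0 0.03 0 0;0.02 0.03 0.03 0 0;0.03 0.04 0.02 0 0;0.03 0.04 0 0 0;0.03 0.04 0 0 0;0.03 0.04 0 0 0;0.03 0.04 0 0 0;0.03 0.04 0 0 0' 10
```

```text
2.3 [ 0.29136118 -0.58105792  0.22255601] [1.79996705e+02 5.12215616e-04 2.66324919e+01] 0.0869935397575076
time_s: 3.3
tool_pos: [0.4922, -0.3097, 0.3028]
tool_rot: [180.0, -0.0, 26.6]
force: [0.6, -0.3, -0.3]
grip_width: 0.0148
grasp_force: 0.0
```

```bash
python3 -m creep '0.03 0.036 0 -5 0;0.03 0.036 0 -5 0;0.03 0.036 0 -5 0;0.03 0.036 0 -3 0;0.03 0.038 0 0 0;0.017 0.038 0 0 0;0 0 -0.03 0 0;0 0 -0.03 0 0'
python3 -m creep '0 0 -0.04 0 0;0 0 -0.04 0 0;0 0 -0.035 0 0;0 0 -0.02 0 0;0 0 0 0 0'
python3 -c "
from h import *
shot('scene','scene2.png')
q=np.load('q.npy');p=np.array(get_obs()['tool_pos']);a=q[3];d=p[:2]-q[:2]
print('box frame',np.cos(a)*d[0]+np.sin(a)*d[1],-np.sin(a)*d[0]+np.cos(a)*d[1],p[2]-q[2])"
```

```text
time_s: 4.3
tool_pos: [0.6588, -0.0901, 0.2421]
tool_rot: [180.0, -0.0, 8.7]
force: [-0.3, -0.6, -0.7]
grip_width: 0.0003
grasp_force: 0.0
time_s: 4.92
tool_pos: [0.6574, -0.091, 0.1062]
tool_rot: [-180.0, 0.2, 8.6]
force: [-0.2, -0.4, -0.4]
grip_width: 0.0008
grasp_force: 0.0
box frame 0.174307558582241 0.05184028052296674 -0.02137462952700553
```

View pics/scene2.png

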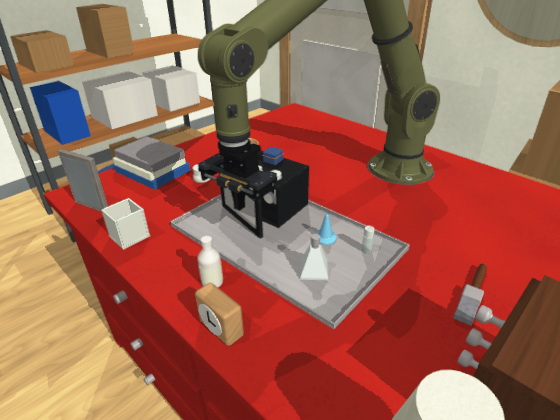

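The fingers stand just outside the door, near (240,195), clear of the bottles. Now pushing along the box's -x.

```bash
python3 -m creep '-0.008 -0.0012 0 0 0;-0.008 -0.0012 0 0 0;-0.006 -0.001 0 0 0;-0.005 -0.0007 0 0 0;-0.005 -0.0007 0 0 0;-0.005 -0.0007 0 0 0;-0.005 -0.0007 0 0 0;-0.005 -0.0007 0 0 0'
python3 -m creep '-0.005 -0.0007 0 0 0;-0.005 -0.0007 0 0 0;-0.005 -0.0007 0 0 0;-0.004 -0.0006 0 0 0;-0.002 -0.0003 0 0 0;-0.002 -0.0003 0 0 0'
```

```text
time_s: 5.98
tool_pos: [0.611, -0.098, 0.1075]
tool_rot: [180.0, 0.0, 8.6]
force: [0.1, -0.2, -0.4]
grip_width: 0.0004
grasp_force: 0.2
time_s: 6.72
tool_pos: [0.5883, -0.1012, 0.1076]
tool_rot: [180.0, -0.0, 8.6]
force: [0.5, -0.0, -0.1]
grip_width: 0.0002
grasp_force: 0.2
```

```bash
python3 -m creep '-0.002 -0.0003 0 0 0;-0.002 -0.0003 0 0 0;-0.001 0 0 0 0;-0.001 0 0 0 0'; python3 -c "
from h import *
shot('top','top3.png');q=np.load('q.npy');a=q[3]
p=np.array(get_obs()['tool_pos']);d=p[:2]-q[:2];print(np.cos(a)*d[0]+np.sin(a)*d[1])
im=cv2.imread('pics/top3.png')[190:310,260:420];cv2.imwrite('pics/top3c.png',cv2.resize(im,None,fx=5,fy=5,interpolation=2))"
```

```text
time_s: 7.22
tool_pos: [0.5841, -0.1019, 0.1078]
tool_rot: [180.0, -0.2, 8.6]
force: [6.9, 0.3, -4.4]
grip_width: 0.0004
grasp_force: 3.7
0.09908982229504053
```

View pics/top3c.png

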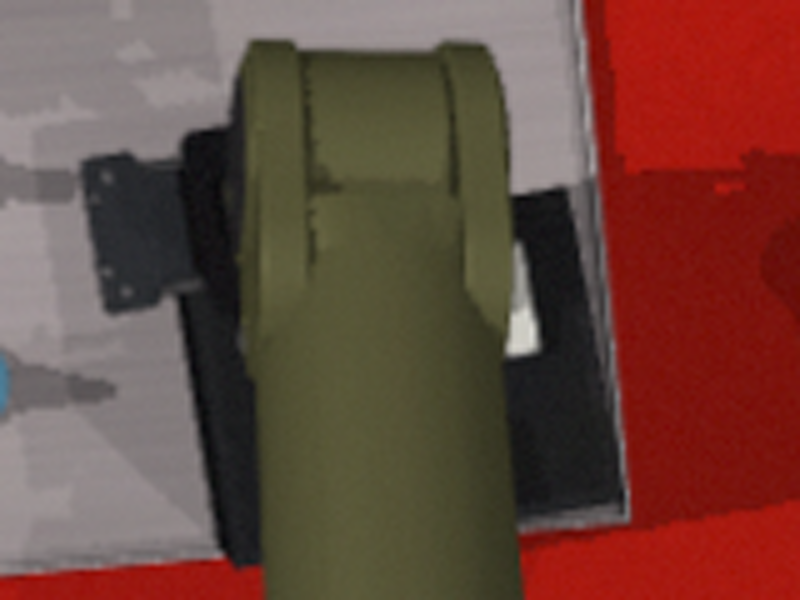

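The force rose to 7 N with the tool at box x = 99 mm (87 mm door face plus 10 mm half finger), so the door is against its stop. The arm hides it in the picture. Hold, back off, lift, and move over the round key.

```bash
python3 -m creep '0 0 0 0 0;0 0 0 0 0;0.005 0.0007 0 0 0;0.02 0.003 0 0 0;0 0 0.04 0 0;0 0 0.04 0 0;0 0 0.01 0 0;-0.02 -0.001 0 0 0'
python3 -m creep '-0.03 -0.0018 0 0 0;-0.03 -0.002 0 0 0;-0.008 0 0 0 0;0 0 0 0 0'
python3 - <<'E'
from h import *
q=np.load('q.npy');a=q[3]
print(get_obs()["force"])
shot('scene','scene4.png');im=cv2.imread('pics/scene4.png')
im=cv2.resize(im[130:250,190:350],None,fx=5,fy=5,interpolation=2)
def P(l):
    x,y,z=np.array(l)/1000;return np.array([q[0]+np.cos(a)*x-np.sin(a)*y,q[1]+np.sin(a)*x+np.cos(a)*y,q[2]+z])
for A,B in [((87,-100,-1),(87,100,-1)),((87,100,-1),(87,100,-129))]:
    A,B=[tuple(map(int,(proj('scene',P(k))-[190,130]+.5)*5)) for k in(A,B)];cv2.line(im,A,B,(0,255,0),1)
cv2.imwrite('pics/scene4c.png',im)
E
```

```text
time_s: 8.28
tool_pos: [0.5878, -0.0989, 0.1979]
tool_rot: [-180.0, -0.0, 8.7]
force: [-1.2, 0.2, 0.1]
grip_width: 0.0008
grasp_force: 0.0
time_s: 8.78
tool_pos: [0.5192, -0.1031, 0.1974]
tool_rot: [180.0, 0.0, 8.6]
force: [0.0, 0.1, -0.1]
grip_width: 0.0004
grasp_force: 0.0
[ 0.0484427   0.13149618 -0.08093782]
```

View pics/scene4c.png

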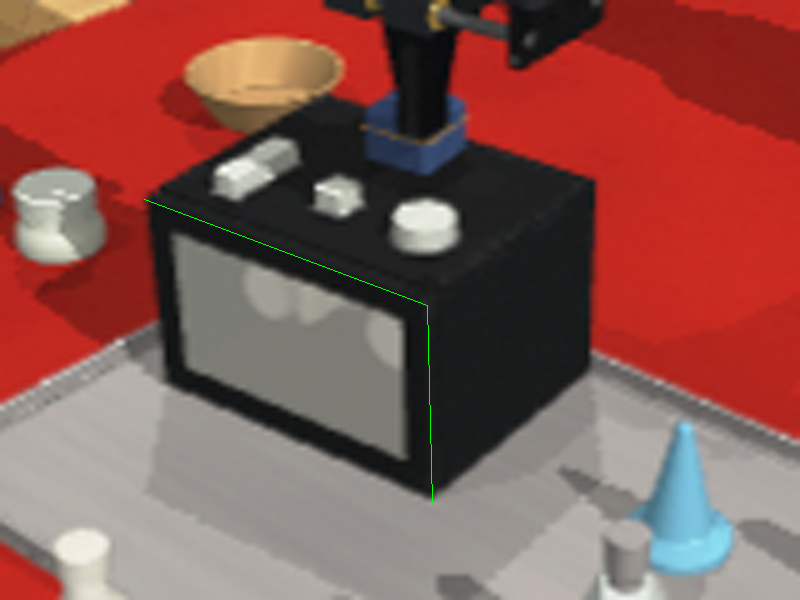

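The door's outer face lies on the shut outline (green). All three keys are still up, and the fingertip hangs above the round key. Descending.

```bash
python3 -m creep '0 0 -0.02 0 0;0 0 -0.02 0 0;0 0 -0.006 0 0;0 0 -0.003 0 0;0 0 -0.002 0 0;0 0 -0.002 0 0;0 0 -0.002 0 0;0 0 -0.002 0 0'
```

```text
time_s: 9.82
tool_pos: [0.5199, -0.1028, 0.141]
tool_rot: [180.0, -0.1, 8.6]
force: [1.4, 0.7, 2.0]
grip_width: 0.0005
grasp_force: 1.2
```

```bash
python3 -m creep '0 0 -0.002 0 0;0 0 -0.002 0 0;0 0 -0.001 0 0;0 0 -0.001 0 0'; python3 -m creep '0 0 -0.001 0 0;0 0 0 0 0'
```

```text
time_s: 10.32
tool_pos: [0.52, -0.1028, 0.1363]
tool_rot: [180.0, -0.1, 8.6]
force: [-2.5, 3.0, 14.1]
grip_width: 0.0005
grasp_force: 7.4
time_s: 10.58
tool_pos: [0.52, -0.1028, 0.1362]
tool_rot: [179.9, -0.1, 8.6]
force: [-3.6, 2.4, 17.0]
grip_width: 0.0006
grasp_force: 8.2
```

Firm stop at 14–17 N, so that's hard enough. Lift, then check the key and measure again: the stop suggests the top is at z≈0.134, about 5 mm above my fit.

```bash
python3 -m creep '0 0 0.002 0 0;0 0 0.01 0 0;0 0 0.03 0 0;0 0 0.02 0 0;0 -0.03 0 0 0;0.005 -0.03 0 0 0;0.006 -0.03 0 0 0;0.006 -0.029 0 0 0'
python3 - <<'E'
from h import *
print(get_obs()['time_s'])
q=np.load('q.npy');a=q[3]
im=shot('scene','scene5.png')[:,:,::-1].copy()
im=cv2.resize(im[140:200,210:310],None,fx=8,fy=8,interpolation=2)
def P(l,z):
    x,y=np.array(l)/1000;return np.array([q[0]+np.cos(a)*x-np.sin(a)*y,q[1]+np.sin(a)*x+np.cos(a)*y,z])
for n,l in(('round',60),('sq',0),('bar',-60)):
    for zt in(.1293,.134):
        uv=proj('scene',P((35,l),zt+.014));print(n,zt,uv,proj('top',P((35,l),zt+.014)))
# corners of box top & bottom as z check
for z in(0,.004,.1293,.134): print(z,proj('scene',P((75,100),z)))
cv2.imwrite('pics/scene5c.png',im)
E
```

```text
time_s: 11.58
tool_pos: [0.5356, -0.2235, 0.1949]
tool_rot: [-180.0, 0.1, 8.6]
force: [0.0, -0.5, -0.0]
grip_width: 0.0005
grasp_force: 0.0
11.575
round 0.1293 [274.56813592 173.15882431] [315.19008425 257.31222958]
round 0.134 [274.5326826 171.6258522] [315.37742803 257.31480018]
sq 0.1293 [257.2721289 167.1582665] [338.74900948 253.26657398]
sq 0.134 [257.19721422 165.65259321] [339.03312178 253.25233222]
bar 0.1293 [240.88695363 161.48113204] [362.17871325 249.23159616]
bar 0.134 [240.77699248 160.00250589] [362.55832607 249.2006573 ]
0 [278.49286104 228.0983296 ]
0.004 [278.47106163 226.94396784]
0.1293 [277.74471517 188.24764307]
0.134 [277.71574074 186.6944951 ]
```

View pics/scene5c.png

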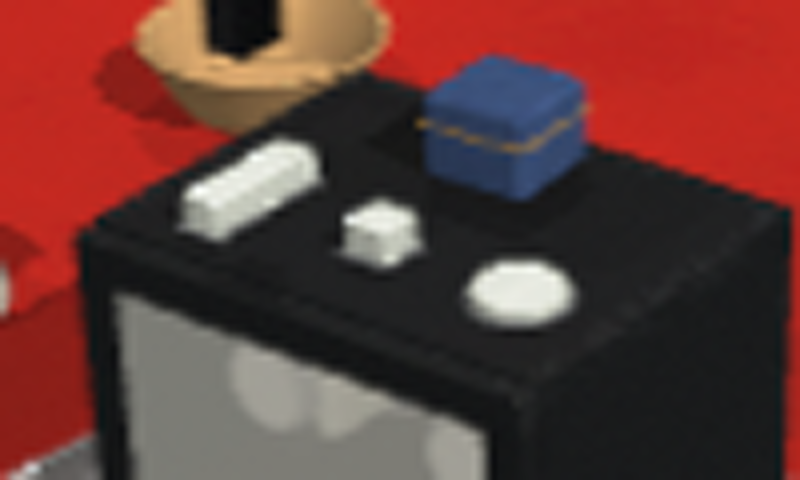

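The round key at (520,292) in the crop is now visibly low; bar and square are still up. Now the bar key.

```bash
python3 -m creep '0.001 0.001 -0.02 0 0;0 0 -0.02 0 0;0 0 -0.005 0 0;0 0 -0.003 0 0;0 0 -0.002 0 0;0 0 -0.002 0 0;0 0 -0.002 0 0;0 0 -0.002 0 0'; python3 -m creep '0 0 -0.001 0 0;0 0 -0.001 0 0;0 0 -0.001 0 0'
```

```text
time_s: 12.62
tool_pos: [0.5375, -0.2212, 0.1398]
tool_rot: [180.0, -0.0, 8.6]
force: [-1.5, -1.2, 2.0]
grip_width: 0.0008
grasp_force: 1.2
time_s: 13.0
tool_pos: [0.5375, -0.2212, 0.1374]
tool_rot: [180.0, -0.0, 8.6]
force: [-3.1, 0.1, 8.0]
grip_width: 0.0005
grasp_force: 3.8
```

```bash
python3 -m creep '0 0 -0.0005 0 0;0 0 0 0 0;0 0 0.02 0 0;0 0 0.03 0 0;-0.003 0.02 0 0 0;-0.003 0.02 0 0 0;-0.003 0.018 0 0 0;0 0 0 0 0'
python3 - <<'E'
from h import *
im=shot('scene','scene6.png')[:,:,::-1]
cv2.imwrite('pics/scene6c.png',cv2.resize(im[140:200,210:310],None,fx=8,fy=8,interpolation=2))
E
```

```text
time_s: 14.0
tool_pos: [0.528, -0.1603, 0.1855]
tool_rot: [-180.0, 0.0, 8.9]
force: [0.9, -0.7, 0.1]
grip_width: 0.0005
grasp_force: 0.0
```

View pics/scene6c.png

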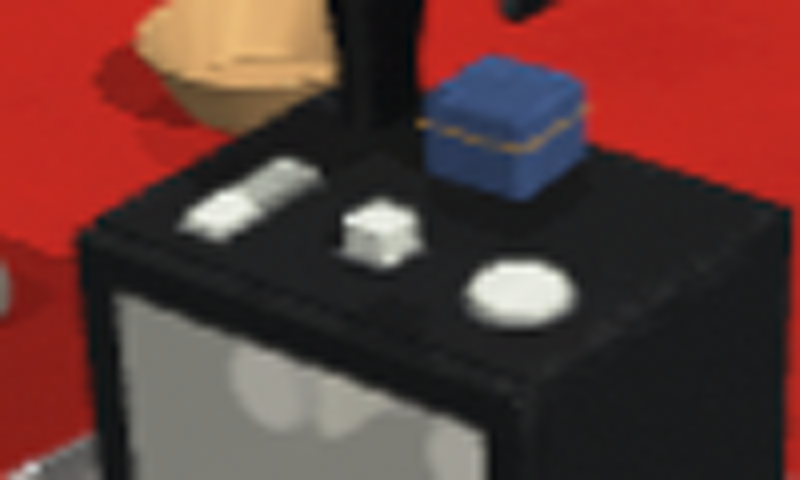

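The bar key at (250,200) is now low too, and only the square key at (380,235) is still up. Pressing that next.

```bash
python3 -m creep '0 -0.002 -0.02 0 0;0 0 -0.01 0 0;0 0 -0.005 0 0;0 0 -0.003 0 0;0 0 -0.002 0 0;0 0 -0.002 0 0;0 0 -0.002 0 0;0 0 -0.002 0 0'; python3 -m creep '0 0 -0.001 0 0;0 0 -0.001 0 0;0 0 0 0 0'
```

```text
time_s: 15.05
tool_pos: [0.5284, -0.1652, 0.1402]
tool_rot: [180.0, -0.0, 8.6]
force: [-0.8, -0.2, 2.0]
grip_width: 0.0005
grasp_force: 1.1
time_s: 15.42
tool_pos: [0.5284, -0.1652, 0.1384]
tool_rot: [180.0, -0.0, 8.6]
force: [-1.3, -0.5, 4.7]
grip_width: 0.0003
grasp_force: 2.4
```

```bash
python3 -m creep '0 0 -0.001 0 0;0 0 -0.0005 0 0;0 0 0 0 0'; python3 -m creep '0 0 0.02 0 0;0 0 0.03 0 0;-0.01 0 0.05 0 0;-0.03 -0.03 0.04 0 0;-0.03 -0.05 0.02 0 0;-0.03 -0.05 0 0 0;0 -0.05 0 0 0;0 0 0 0 0'
python3 - <<'E'
from h import *
im=shot('scene','scene7.png')[:,:,::-1]; shot('top','top7.png')
cv2.imwrite('pics/scene7c.png',cv2.resize(im[140:260,190:350],None,fx=5,fy=5,interpolation=2))
E
```

```text
time_s: 15.8
tool_pos: [0.5285, -0.1652, 0.1374]
tool_rot: [180.0, -0.0, 8.6]
force: [-2.9, -1.4, 6.3]
grip_width: 0.0002
grasp_force: 3.7
time_s: 16.8
tool_pos: [0.4265, -0.3491, 0.2953]
tool_rot: [180.0, 0.1, 8.2]
force: [0.8, -0.1, -0.3]
grip_width: 0.0005
grasp_force: 0.0
```

View pics/scene7c.png

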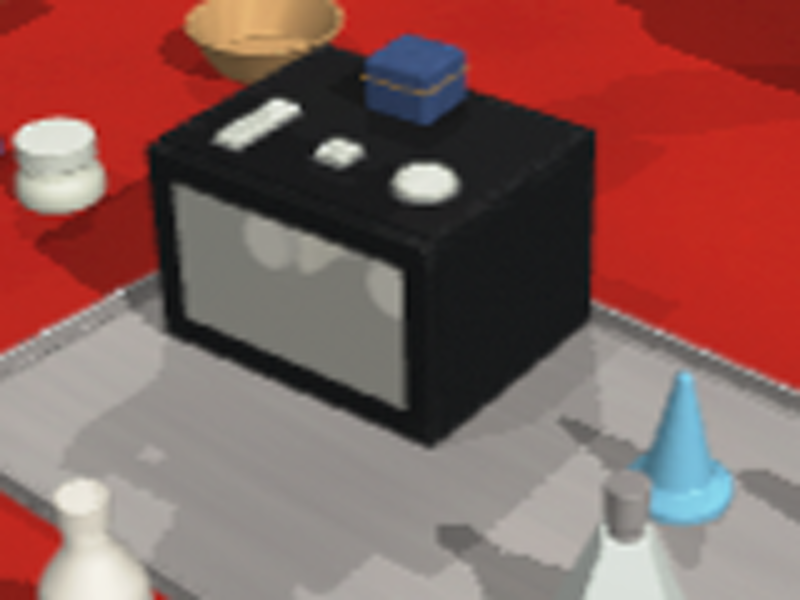

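The bar (258,122), square (340,152) and round (425,183) keys are all low, the door is shut, the bystanders in view haven't moved, and the arm is clear.

```bash
python3 -c "
from cell import ticket
print(ticket.sign_off())"
```

```text
the job is handed in; nothing more can be done
None
```

I pushed the winder's front shut and pressed the round, bar and square keys down in that order; the last pictures show the door shut, all three keys down and no bystander in view moved, and the job is handed in (no verdict was returned).

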